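Clip the vial block onto the shaker

TASK

Carry the aluminium vial block by its bar handle to the bench shaker, line it up squarely on the shaker's platform so that its edges are flush with the platform's edges, and press it down until it sits flat on the platform and both spring clips have snapped over its ends. Then let go of it. Do not drop the block, and leave the glassware and the jar where they stand.

Things in the scene. Friction and masses are not known exactly. Their poses are not given: they have to be found in the camera images.
- block: loose aluminium block with eight vial wells, about 0.7 kg, standing on the bench. Origin: centre of its underside; z up, y along its length; same after a half turn. Bottom flange 90 (x) by 130 mm (y), 12 mm thick; its y ends are chamfered below: the underside is only 120 mm long, sloping out to 130 mm at 8 mm height. The body on the flange is 90 x 108 mm, up to 30 mm height.
- handle (a point): centre of the block's handle, 58 mm above the block's underside, axes as the block: a black bar 16 mm wide (x), 84 mm long (y), 16 mm high, on two 10 mm round posts at y = +-32 mm; 20 mm of free height under the bar.
- platform (a point): centre of the top of the shaker's dark steel platform, 95 mm above the bench; z up, y towards clip_a. 90 (x) by 130 mm (y), the outline of the block's flange; the block goes on with its length along this y, either way round. The white housing below, fixed to the bench, is 170 (x) by 190 mm (y), 68 mm high. A spring clip stands at each y end.
- clip_a (a joint): hinge angle (rad) of the steel spring clip at the platform's +y end: 0 = at rest, grows as it is spread outwards (0.13 as the flange passes). Pressing the block straight down spreads both clips by its chamfers; it takes about 10 to 20 N in all, of which the block's weight gives 7 N. The noses then snap back to 0 over the flange.
- clip_b (a joint): the same clip, mirrored, at the platform's -y end
- nose_a (a point): middle of clip_a's nose, a round bar 10 mm thick along x, 17.5 mm above the platform, its inner side 61 mm from the platform's centre. The clip is 50 mm wide (x) and, with its outward lip, reaches 33 mm above the platform. clip_b has the same.
- conical_flask: bystander: stoppered conical flask, 80 mm wide, 127 mm high; origin at the centre of its foot
- volumetric_flask: bystander: stoppered long-necked flask, 64 mm wide, 174 mm high; origin at the centre of its foot
- reagent_jar: bystander: amber jar, 68 mm wide, 110 mm high; origin at the centre of its foot

How it is judged:
By the outcome, as a careful person would: the job done as asked, in the order asked, and still so for the second after the job is handed in, with the robot touching nothing.
It also fails if it takes over 45 s, if anything falls off the work surface, if the arm or the gripper's body presses on something with over 40 N, if the wrist force passes 120 N, or if a joint passes its speed limit or range.

ROBOT

A 6-joint arm with a two-finger parallel gripper is mounted at the origin on the work surface. World frame = base frame: x ahead of the robot, y to its left, z up, the work surface at z = 0. Lengths are in m, angles in rad, forces in N, time in s.
With the tool pointing down it reaches from about 0.35 to 0.775 m from the base axis. Payload 7.3 kg.
Tool frame: the origin (TCP) lies on the centre line of the jaws, within the pads' length; the fingertips stand 22 mm ahead of it and the grasp point (between the pads) lies 3 mm ahead of it; z points along the fingers, y is the line along which they close (so a half turn about z gives the same grasp; the last joint's range is limited). The gripper opens to 92 mm and grips with 3 to 60 N. Pads are 19 mm wide; open, the fingers measure 130 mm over their backs; the gripper's body (75 mm by 190 mm) begins 47 mm behind the grasp point.
Start: joints at [1.182, 0.342, 1.524, -0, 1.275, -0.146], TCP at [0.126, 0.51, 0.219] pointing down, gripper open.
Joint ranges: [-2.53, 2.53], [-0.77, 2.02], [0.04, 2.7], [-1, 4.14], [0.28, 2.66], [-3.11, 3.11]. Speed limits (rad/s): [2.57, 2.57, 3.14, 3.14, 3.14, 3.14].

INTERFACE

Orientations are given as a unit quaternion [w, x, y, z].
In Python, from bench import robot gives the robot as it stands. Calls block until the motion is done:
- robot.move_to(position, orientation): joint-space move of the TCP to a pose.
- robot.move_linear(position, rot=None, feed=0.15, until_force=None): straight line of the TCP; rot=None keeps the orientation; feed is the mean speed in m/s. With until_force (N) it stops when the force on the tool has changed by that much, and returns True; else False.
- robot.goto_joints(angles): joint-space move.
- robot.let_go() and robot.clamp(grasp_force=None): open the fingers fully, or close them until they stop; grasp_force is the grip in N (None keeps the last).
- robot.sleep(seconds).
- robot.inverse_kinematics(position, orientation): joint angles nearest the present ones, or None.
- robot.camera(name): name is "scene" or "top" or "wrist"; returns a dict with "frame" (384x512x3 uint8, red, green, blue), "range_z" (384x512 float32, m along the optical axis (not along the pixel's ray), 0 where there is no reading), "camera_matrix" (3x3 intrinsics, pixels), "rvec" (rotation vector, rad) and "tvec" (3), from world to camera coordinates, as OpenCV has them. Camera axes: x right, y down, z forward; pixel columns grow to the right and rows downward; lengths in m; the calibration is good to about 2 mm. A picture is of the moment at which its call begins.
A pose or a line that the arm cannot do raises robot.Unreachable and nothing moves.
- robot.finish_job(): hands the job in; it is judged then, once.
Trained networks look in a picture, given as the dict that the camera call returned (one of the last four; its "shot" number tells which), for a name from the list of things; names that differ only in an ending like _2 or _b are one class to them, and where a whole thing is asked for, a point or a joint stands for the part that bears it (a point fixed in the world has none). Each returns a list of dicts, best first, with "conf" (0 to 1); they miss things now and then, are a little off and sometimes report something else, mostly with a low value. They report only what shows in the picture. A call takes as long as a camera call.
- robot.outline_of(picture, name): "mask" (384x512 bool, what is visible of it) and "box" ([left, top, right, bottom] in pixels, round what is visible of it).
- robot.tip_of(picture, name): "centre" ([column, row] in pixels: a listed point, or the origin of a listed thing).
Readings, each from a call of its own:
- robot.current_clock(): time.
- robot.current_joint_pos(): joint angles.
- robot.current_joint_velocities(): joint speeds.
- robot.current_tau(): joint torques, N m.
- robot.current_tcp_pos(): TCP position.
- robot.current_tcp_rot(): TCP orientation.
- robot.current_contact_force(): force on the tool from outside, world axes, zero at the start.
- robot.current_ft_torque(): the same for the moment, N m.
- robot.current_opening(): finger opening in m.
- robot.current_finger_force(): force on a finger pad.
Only numpy, scipy, OpenCV 4.12 (cv2) and the standard library are available. Lean on these libraries where they do the work, as an engineer would, in place of code of your own. Each camera call takes 0.05 s, during which the arm holds its last target. There are 200 camera calls.

## Working session

There is one attempt and no reset: what is moved stays moved. The work goes in short steps, each a Python script; the robot and the scene stay as the last script left them, time stands still between calls to the robot, and variables do not carry over. Pictures are saved under pics/ and viewed, at most 10 in all, crops included, and the job is handed in when it is done.

```bash
mkdir -p pics
cat > h.py <<'E'
import numpy as np, cv2
from bench import robot
def cloud(p, mask=None):
    R=cv2.Rodrigues(np.array(p["rvec"],float))[0]; t=np.array(p["tvec"],float).ravel(); K=np.array(p["camera_matrix"])
    z=p["range_z"]; m=z>0
    if mask is not None: m&=mask
    v,u=np.nonzero(m); d=z[v,u]
    c=np.stack([(u-K[0,2])/K[0,0]*d,(v-K[1,2])/K[1,1]*d,d],1)
    return (c-t)@R, np.stack([u,v],1)
def ray(p,uv,zw):
    R=cv2.Rodrigues(np.array(p["rvec"],float))[0]; t=np.array(p["tvec"],float).ravel(); K=np.array(p["camera_matrix"])
    d=R.T@np.array([(uv[0]-K[0,2])/K[0,0],(uv[1]-K[1,2])/K[1,1],1]); o=-R.T@t
    return o+d*(zw-o[2])/d[2]
def rect(P):
    (c,s,a)=cv2.minAreaRect((P[:,:2]*1000).astype(np.float32)); return np.round(c,1),np.round(s,1),round(a,1)
def save(p,n): cv2.imwrite(f"pics/{n}.png",p["frame"][:,:,::-1])
def quat(yaw): # tool down, tool y axis rotated
    from scipy.spatial.transform import Rotation as R
    q=(R.from_euler('z',yaw)*R.from_euler('x',np.pi)).as_quat(); return [q[3],q[0],q[1],q[2]]
E
python3 - <<'E'
from h import *
ps={n:robot.camera(n) for n in("scene","top")}
cv2.imwrite("pics/a.png",np.vstack([ps[n]["frame"] for n in ps])[:, :, ::-1][::1,::1] if 0 else cv2.resize(np.hstack([ps[n]["frame"] for n in ps]),(800,300))[:,:,::-1])
for n,p in ps.items():
    for k in("block","platform","nose_a","conical_flask","volumetric_flask","reagent_jar"):
        try: o=robot.outline_of(p,k)
        except Exception as e: print(k,e);o=[]
        for d in o[:2]:
            P,_=cloud(p,d["mask"]); 
            if len(P)>5: print(n,k,round(d["conf"],2),d["box"],np.round(np.median(P,0),3),rect(P),P[:,2].max().round(3))
    for k in("handle","platform","nose_a","block"):
        for d in robot.tip_of(p,k)[:3]:
            z={"handle":.058,"platform":.095,"nose_a":.1125,"block":0}[k]
            print(n,k,round(d["conf"],2),np.round(d["centre"],1),ray(p,d["centre"],z).round(4))
print(robot.current_tcp_rot(),quat(0))
E
```

```text
scene block 0.75 [147.1, 150.3, 220.6, 208.4] [ 0.526 -0.156  0.029] (array([ 503.1, -158.9]), array([115.1, 134.2]), 25.3) 0.069
scene platform 0.83 [286.0, 91.1, 395.0, 174.6] [0.495 0.182 0.069] (array([435.6, 219.8]), array([225.3, 249.4]), 3.1) 0.129
scene conical_flask 0.71 [244.2, 245.8, 285.0, 292.2] [ 0.759 -0.023  0.049] (array([738.5, -16.2]), array([80.2, 95.7]), 68.0) 0.131
scene reagent_jar 0.56 [383.0, 200.8, 434.9, 253.3] [0.724 0.248 0.089] (array([719.5, 272.1]), array([93.3, 66.2]), 64.6) 0.113
scene handle 0.86 [177.6 169.7] [ 0.5162 -0.161   0.058 ]
scene handle 0.33 [396.2 237.1] [0.7308 0.2314 0.058 ]
scene platform 0.67 [341.4 116.4] [0.4645 0.1917 0.095 ]
scene nose_a 0.58 [375.2 108.5] [0.4689 0.2593 0.1125]
scene nose_a 0.48 [164.7 289.6] [ 0.7743 -0.1931  0.1125]
scene block 0.65 [182.6 183.2] [ 0.5154 -0.1593  0.    ]
scene block 0.39 [265.3 277.5] [ 0.7497 -0.0199  0.    ]
top block 0.74 [258.7, 110.1, 290.9, 143.2] [ 0.735 -0.019  0.048] (array([743.5, -19.3]), array([74.5, 70.3]), 65.3) 0.131
top block 0.65 [147.1, 199.2, 232.0, 281.7] [0.462 0.185 0.0
[... 495 characters left out ...]
0.02   0.049] (array([750.2, -23.3]), array([74.2, 84.1]), 73.9) 0.131
top volumetric_flask 0.62 [339.1, 105.6, 369.9, 144.6] [ 0.729 -0.215  0.05 ] (array([ 736., -229.]), array([59.8, 78.9]), 10.3) 0.178
top reagent_jar 0.94 [145.6, 121.2, 181.3, 159.1] [0.705 0.251 0.106] (array([722.5, 266.8]), array([91. , 71.6]), 46.1) 0.115
top handle 0.83 [331.7 215.8] [ 0.5118 -0.1593  0.058 ]
top platform 0.79 [184.5 233. ] [0.4733 0.1945 0.095 ]
top nose_a 0.77 [155.7 239.1] [0.4596 0.2576 0.1125]
top block 0.66 [328.5 215. ] [ 0.5178 -0.1604  0.    ]
[2.33732731e-05 1.21096066e-01 9.92640790e-01 6.09428055e-05] [np.float64(6.123233995736766e-17), np.float64(1.0), np.float64(0.0), np.float64(0.0)]
```

View pics/a.png

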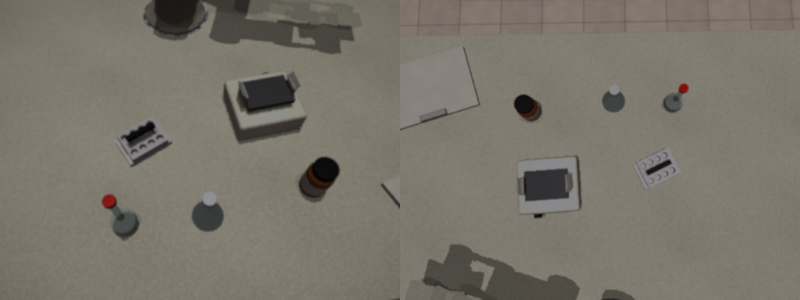

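The scene view shows the block at about (0.512, -0.160), turned about 25°, and the shaker at about (0.463, 0.194). The glassware and the jar stand well away, at x > 0.7. Next I'll look at both from close by with the wrist camera.

Run:
```python
from h import *
for y in (115,-65): print(y,robot.inverse_kinematics([.512,-.16,.3],quat(np.radians(y))),robot.inverse_kinematics([.463,.194,.3],quat(np.radians(y-22))))
ims=[]
for n,pos,yaw in(("plat",[.463,.194,.34],-87),("blk",[.512,-.16,.26],-65)):
    robot.move_to(pos,quat(np.radians(yaw))); robot.sleep(.3)
    p=robot.camera("wrist"); ims.append(p["frame"])
    np.savez(n,**{k:np.array(v) for k,v in p.items()})
    print(n,robot.current_clock(),robot.current_tcp_pos(),robot.current_contact_force())
    P,_=cloud(p)
    R=cv2.Rodrigues(np.array(p["rvec"],float))[0]; print("cam",(-R.T@np.array(p["tvec"]).ravel()).round(3))
    for k in(("platform","nose_a") if n=="plat" else ("block","handle")):
        for d in robot.tip_of(p,k)[:3]:
            z={"handle":.066,"platform":.095,"nose_a":.1175,"block":0}[k]
            print(k,round(d["conf"],2),np.round(d["centre"],1),ray(p,d["centre"],z).round(4))
    near=np.linalg.norm(P[:,:2]-np.array(pos[:2]),axis=1)<.1
    for lo,hi in (((.088,.1),(.1,.135),(.062,.074)) if n=="plat" else ((.058,.075),(.026,.034),(.008,.016),(-.004,.004))):
        Q=P[near&(P[:,2]>lo)&(P[:,2]<hi)]
        if len(Q)>9: print(lo,hi,len(Q),np.median(Q,0).round(4),rect(Q))
cv2.imwrite("pics/b.png",cv2.resize(np.hstack(ims),(800,300))[:,:,::-1])
```

```text
115 [-0.44579715  0.31466632  1.34114377  0.          1.48578256 -0.88212947] [ 2.43998497e-01  2.47437037e-01  1.43365761e+00 -4.44089210e-16
  1.46049801e+00  1.91638619e-01]
-65 [-4.45797153e-01  3.14666319e-01  1.34114377e+00 -4.44089210e-16
  1.48578256e+00  2.25946319e+00] [ 0.2439985   0.24743704  1.43365761  0.          1.46049801 -2.94995403]
plat 3.8333 [0.46294422 0.19416237 0.33996985] [-0.20528303 -0.49172358 -0.08667834]
cam [0.468 0.111 0.506]
platform 0.67 [254.3 154.7] [0.4606 0.1933 0.095 ]
nose_a 0.72 [251.9 207.7] [0.4603 0.2577 0.1175]
0.088 0.1 6851 [0.464  0.1903 0.0956] (array([463.9, 193.9]), array([ 90.1, 132.1]), 3.4)
0.1 0.135 1279 [0.4646 0.1325 0.1205] (array([464.1, 193. ]), array([ 52.6, 154.1]), 3.0)
0.062 0.074 7153 [0.4638 0.1758 0.0684] (array([464. , 192.3]), array([169.2, 188.4]), 3.4)
blk 8.575 [ 0.5120033  -0.15999476  0.26001153] [ 0.94079535 -0.02971066 -0.3523244 ]
cam [ 0.548 -0.235  0.426]
block 0.75 [247.7 152.4] [ 0.5188 -0.1581  0.    ]
handle 0.55 [251.4 162.4] [ 0.5147 -0.1613  0.066 ]
0.058 0.075 1008 [ 0.5158 -0.1585  0.0663] (array([ 515.2, -156.3]), array([15.8, 83.3]), 25.1)
0.026 0.034 3788 [ 0.5179 -0.1626  0.0305] (array([ 515. , -156.3]), array([ 90.1, 107.8]), 25.2)
0.008 0.016 1226 [ 0.5245 -0.1973  0.0129] (array([ 514.9, -155.7]), array([ 89.9, 130.6]), 25.2)
-0.004 0.004 10470 [ 0.5139 -0.1769  0.0006] (array([ 511.9, -159.8]), array([199.6, 198.8]), 24.8)
```

View pics/b.png

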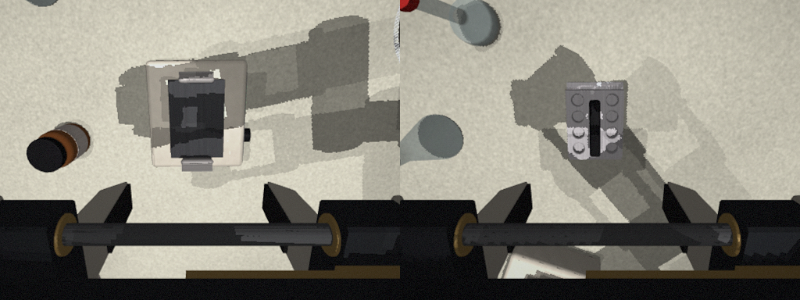

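Run:
```python
from h import *
y=np.radians(115.2); q=quat(y)
robot.move_to([.515,-.1562,.15],q); robot.move_linear([.515,-.1562,.061],feed=.1)
robot.clamp(40); print(robot.current_opening(),robot.current_tcp_pos(),robot.current_finger_force())
robot.move_linear([.515,-.1562,.26],feed=.15); robot.sleep(.3)
print(robot.current_contact_force(),robot.current_ft_torque(),robot.current_opening(),robot.current_clock())
p=robot.camera("wrist"); save(p,"c"); P,_=cloud(p); t=np.array(robot.current_tcp_pos()); print(t)
bar=P[np.linalg.norm(P[:,:2]-t[:2],axis=1)<.1]
for lo,hi in ((.022,.034),(-.01,.015),(-.034,-.024),(-.053,-.044)):
    Q=bar[(bar[:,2]>t[2]+lo-.0)&(bar[:,2]<t[2]+hi)]
    if len(Q)>9: print(lo,hi,len(Q),np.median(Q,0).round(4),rect(Q))
```

```text
0.00035833240489209527 [ 0.51498571 -0.15622033  0.06100445] 0.0
[-0.03473524  0.07397528 -0.01607818] [-0.07528997  0.02118359 -0.03861472] 0.00019516339770850726 15.575
[ 0.51494558 -0.15617901  0.25973887]
0.022 0.034 800 [ 0.5114 -0.1459  0.2874] (array([ 510.9, -145.4]), array([34.9,  3.2]), 25.0)
-0.01 0.015 164 [ 0.5112 -0.1461  0.2722] (array([ 511. , -145.5]), array([20.1,  2.5]), 24.4)
```

View pics/c.png

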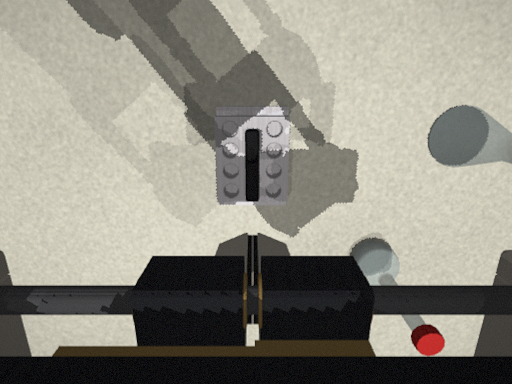

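The gripper closed on nothing: the bar still stands on the bench at about (252,165), and the closed fingertips are at about (252,240). I need to find where the fingertips really are and whether the block moved.

Run:
```python
from h import *
p=robot.camera("wrist"); P,uv=cloud(p); t=np.array(robot.current_tcp_pos()); print(t,robot.current_tcp_rot())
for v in range(228,300,6):
    m=(uv[:,1]==v)&(np.abs(uv[:,0]-252)<5); Q=P[m]
    if len(Q): print(v,len(Q),(np.median(Q,0)-t).round(4))
near=np.linalg.norm(P[:,:2]-t[:2],axis=1)<.1
for lo,hi in ((.058,.075),(.026,.034),(.008,.016)):
    Q=P[near&(P[:,2]>lo)&(P[:,2]<hi)]; print(lo,len(Q),np.median(Q,0).round(4),rect(Q))
```

```text
[ 0.51497664 -0.15619638  0.2598569 ] [-1.34924329e-04  5.35849110e-01  8.44313753e-01 -1.05968182e-05]
228 9 [ 0.045  -0.0948 -0.2592]
234 9 [ 0.049  -0.1033 -0.2589]
240 9 [-0.0039  0.0101  0.014 ]
246 9 [-0.0037  0.0098  0.0197]
252 9 [-0.0039  0.01    0.0266]
258 9 [-0.0038  0.0099  0.0323]
264 9 [-0.0039  0.0099  0.0377]
270 9 [-0.0038  0.0098  0.0426]
276 9 [-0.004   0.0102  0.0479]
282 9 [-0.0038  0.0098  0.0517]
288 9 [-0.0129  0.0293  0.0874]
294 9 [-0.0129  0.0287  0.0891]
0.058 994 [ 0.5142 -0.1519  0.0662] (array([ 515.6, -156.1]), array([16. , 83.5]), 25.5)
0.026 3808 [ 0.5129 -0.1507  0.0305] (array([ 515.9, -156.6]), array([ 90.1, 107.5]), 25.3)
0.008 1226 [ 0.5058 -0.1151  0.0128] (array([ 516.4, -156.4]), array([ 89.8, 130.7]), 25.7)
```

The wrist depth puts the fingertips about 12 mm *above* the reported TCP, not 22 mm below it. So the real tool is about 34 mm shorter than documented, which matches closing above the bar. The block hasn't moved, so I'll regrasp lower with a force guard.

Run:
```python
from h import *
robot.let_go(); xy=[.5154,-.1562]
robot.move_linear(xy+[.09],feed=.2)
print("hit",robot.move_linear(xy+[.028],feed=.06,until_force=6),robot.current_tcp_pos(),robot.current_contact_force())
robot.clamp(50); print(robot.current_opening(),robot.current_finger_force())
if robot.current_opening()>.012:
    z0=robot.current_tcp_pos()[2]
    robot.move_linear(xy+[z0+.03],feed=.06); robot.sleep(.2)
    print(robot.current_contact_force(),robot.current_ft_torque(),robot.current_tcp_pos(),robot.current_clock())
    p=robot.camera("wrist"); save(p,"d"); P,uv=cloud(p); t=np.array(robot.current_tcp_pos())
    near=np.linalg.norm(P[:,:2]-t[:2],axis=1)<.1
    z=P[near&(P[:,2]<.12),2]; h,e=np.histogram(z,np.arange(-.01,.12,.003)); print([(round(a,3),int(b)) for a,b in zip(e,h) if b>60])
```

```text
hit False [ 0.51570089 -0.15631301  0.02837781] [ 0.26953608  0.29100477 -0.13925856]
0.015430463221833302 50.00028133392334
[ 0.0787538   0.82796712 -5.05796997] [-0.05288358 -0.00937941  0.01179158] [ 0.51513423 -0.15607114  0.05758645] 21.3333
[(np.float64(-0.004), 282), (np.float64(-0.001), 21949), (np.float64(0.002), 242), (np.float64(0.038), 174), (np.float64(0.041), 3182), (np.float64(0.044), 2357), (np.float64(0.047), 594), (np.float64(0.05), 484), (np.float64(0.053), 484), (np.float64(0.056), 1041), (np.float64(0.059), 9439), (np.float64(0.071), 96), (np.float64(0.074), 131), (np.float64(0.077), 165), (np.float64(0.08), 197), (np.float64(0.083), 247), (np.float64(0.086), 294), (np.float64(0.089), 253), (np.float64(0.092), 856), (np.float64(0.095), 3516), (np.float64(0.098), 126), (np.float64(0.101), 115), (np.float64(0.104), 118), (np.float64(0.107), 105), (np.float64(0.11), 191)]
```

```bash
ls pics
```

```text
a.png
b.png
c.png
d.png
```

The block is held and level: the bar top is at 0.0965 and the body top at 0.060, both 30 mm up. Now I'll lift, carry it over the platform, and check alignment there.

Run:
```python
from h import *
robot.move_linear([.5152,-.1561,.20],feed=.15)
yaw=93.35; c=np.array([.4640,.1935])
robot.move_to([*c,.20],quat(np.radians(yaw)))
robot.move_linear([*c,.170],feed=.05); robot.sleep(.3)
t=np.array(robot.current_tcp_pos()); print(t,robot.current_clock(),robot.current_contact_force())
p=robot.camera("wrist"); save(p,"e"); P,uv=cloud(p); np.savez("e",P=P,uv=uv)
b=t[2]-.0284
near=np.linalg.norm(P[:,:2]-c,axis=1)<.13
for n,z in(("bar",b+.066),("body",b+.0302),("flange",b+.012),("plat",.0955),("housing",.068)):
    m=near&(np.abs(P[:,2]-z)<.003); Q=P[m]
    if len(Q)>9: print(n,len(Q),np.median(Q,0).round(4),rect(Q))
```

```text
[0.46410461 0.19355249 0.17024065] 24.8583 [-0.1575926   0.14022186 -6.34753506]
bar 4373 [0.4638 0.208  0.2085] (array([463. , 196.9]), array([78.5, 29.4]), 84.9)
body 10420 [0.4621 0.2262 0.1726] (array([464.5, 193.5]), array([ 90.8, 108.7]), 3.4)
flange 3358 [0.4612 0.2529 0.1547] (array([462.2, 231.9]), array([90.3, 53.7]), 2.9)
plat 347 [0.4898 0.2546 0.0953] (array([460.6, 254.6]), array([90. ,  5.2]), 3.3)
housing 10304 [0.4591 0.2656 0.0682] (array([463.6, 208. ]), array([166.8, 155.1]), 3.3)
```

View pics/e.png

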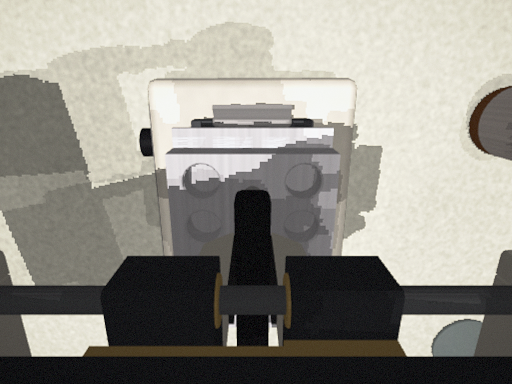

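At the hover the block's body is centred at (464.5, 193.5) mm with yaw 3.4°. The platform is at about (464.1, 193.5) with yaw 3.3°, and the far clip shows just beyond the flange at about (252,110). That is within 0.5 mm, so I'll press down with a force guard.

Run:
```python
from h import *
robot.clamp(60); c=[.4638,.1935]
robot.move_linear(c+[.142],feed=.06)
print(robot.current_contact_force())
print("stop",robot.move_linear(c+[.1195],feed=.02,until_force=30))
t=np.array(robot.current_tcp_pos()); print(t,robot.current_contact_force(),robot.current_ft_torque(),robot.current_opening(),robot.current_clock())
p=robot.camera("wrist"); save(p,"f"); P,uv=cloud(p); C=np.array(c)
near=np.linalg.norm(P[:,:2]-C,axis=1)<.13
for n,z in(("body",.1252),("flange",.107),("plat",.0955)):
    Q=P[near&(np.abs(P[:,2]-z)<.0025)]
    if len(Q)>9: print(n,len(Q),np.median(Q,0).round(4),rect(Q))
```

```text
[-0.44159052 -1.91669722 -5.91138198]
stop True
[0.46349774 0.19353653 0.12295794] [-0.43483598  0.14801615  5.21524368] [-0.15156723  0.1372192  -0.00126775] 0.015667091540560632 26.6667
body 11463 [0.4612 0.2298 0.1254] (array([463.2, 204.5]), array([ 90.5, 130.9]), 3.1)
flange 2205 [0.4604 0.2509 0.1075] (array([461.1, 241.7]), array([90.1, 33.7]), 3.2)
```

View pics/f.png

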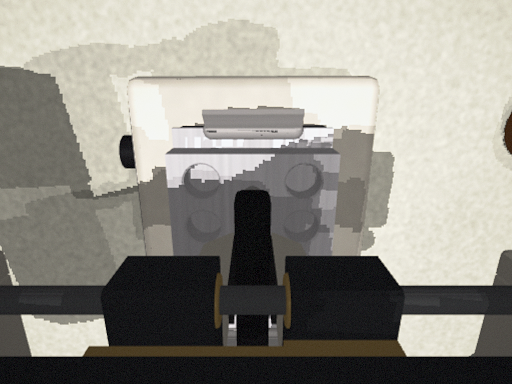

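The block appears seated: the body top is at 0.1254, expected 0.125, and the far nose lies over the flange at about (252,128). I'll give it one more firm push, then release, back off and verify both ends.

Run:
```python
from h import *
c=[.4635,.1935]
print("stop",robot.move_linear(c+[.1175],feed=.02,until_force=25),robot.current_tcp_pos(),robot.current_contact_force())
robot.let_go(); robot.move_linear(c+[.20],feed=.1)
robot.move_to([.4640,.1935,.34],quat(np.radians(93.35))); robot.sleep(.3)
p=robot.camera("wrist"); s=robot.camera("scene"); P,uv=cloud(p); C=np.array([.464,.1935])
print(robot.current_clock())
r=np.radians(3.35); L=(P[:,:2]-C)@np.array([[np.cos(r),-np.sin(r)],[np.sin(r),np.cos(r)]])
near=(abs(L[:,0])<.06)&(abs(L[:,1])<.085)
for n,z in(("bar",.161),("body",.1252),("flange",.107),("plat",.0955)):
    Q=P[near&(np.abs(P[:,2]-z)<.002)]
    if len(Q)>9: print(n,len(Q),np.median(Q,0).round(4),rect(Q))
for lo,hi in((-.085,-.056),(.056,.085)):
    m=near&(abs(L[:,0])<.022)&(L[:,1]>lo)&(L[:,1]<hi)&(P[:,2]>.11)&(P[:,2]<.1325)
    print("clip y' range",L[m,1].min().round(4),L[m,1].max().round(4),P[m,2].min().round(4),P[m,2].max().round(4))
for lo in np.arange(-.054,.054,.036):
    m=near&(np.abs(P[:,2]-.1252)<.004)&(L[:,1]>lo)&(L[:,1]<lo+.036); print(P[m,2].mean().round(4),end=" ")
a=p["frame"][60:316,128:384]; b=s["frame"][70:198,270:430]
cv2.imwrite("pics/g.png",np.hstack([cv2.resize(a,(390,390)),cv2.resize(b,(400,390))])[:,:,::-1])
```

```text
stop True [0.4634982  0.1935327  0.12294717] [-0.57922014 -0.88178676  4.45896712]
30.1417
bar 1017 [0.4639 0.1957 0.1612] (array([464.3, 193.9]), array([15.1, 82.6]), 3.0)
body 4378 [0.4626 0.1984 0.1255] (array([464.2, 191.8]), array([ 90.2, 155.6]), 3.3)
flange 692 [0.4636 0.2493 0.1075] (array([464.2, 193.3]), array([ 89.6, 129.2]), 3.5)
clip y' range -0.0795 -0.0621 0.1134 0.129
clip y' range 0.06 0.0761 0.1138 0.1294
0.1254 0.1254 0.1254
```

View pics/g.png

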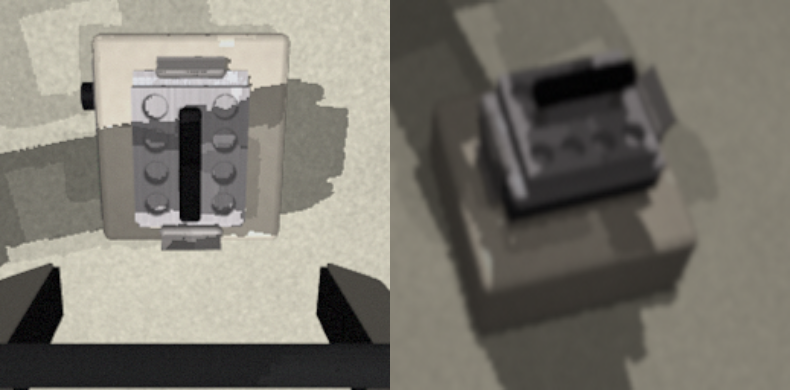

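The picture shows both noses over the flange ends, at about (192,70) and (192,232) in the left panel. Their inner sides measure 60 and 62 mm from the centre, against 61 mm at rest. The block is level and centred at (464.2, 193.3), so I'll hand in.

```bash
python3 -c "
from bench import robot
print(robot.finish_job())"
```

```text
the job is handed in; nothing more can be done
None
```

The vial block sits flat and flush (within about 0.5 mm) on the shaker platform, both clips measured back at rest over its flange, gripper clear, glassware and jar never approached; job handed in at about 30 s of 45 s, after a first grasp closed above the bar and was redone.

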